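Rack the dried sharpening stones by thickness

ROBOT

A 7-joint arm with a two-finger parallel gripper is mounted at the origin on the work surface. World frame = base frame: x ahead of the robot, y to its left, z up, the work surface at z = 0. Lengths are in m, angles in rad, forces in N, time in s.
With the tool pointing down it reaches from about 0.425 to 0.875 m from the base axis. Payload 8.4 kg.
Tool frame: the origin (TCP) lies on the centre line of the jaws, within the pads' length; the fingertips stand 19 mm ahead of it and the grasp point (between the pads) is the TCP; z points along the fingers, y is the line along which they close (so a half turn about z gives the same grasp; the last joint's range is limited). The gripper opens to 87 mm and grips with 3 to 60 N. Pads are 19 mm wide; open, the fingers measure 117 mm over their backs; the gripper's body (75 mm by 190 mm) begins 51 mm behind the grasp point.
Start: joints at [1.192, 0.333, 0.04, 1.465, -0.013, 1.343, -0.059], TCP at [0.179, -0.625, 0.242] pointing down, gripper open.
Joint ranges: [-2.58, 2.58], [-0.38, 2.09], [-1.3, 1.39], [0.25, 2.4], [-1.5, 4.64], [0.08, 2.09], [-2.65, 2.65]. Speed limits (rad/s): [2.22, 2.22, 2.79, 2.79, 3.14, 3.14, 3.14].

INTERFACE

Orientations are given as a rotation vector (axis times angle).
In Python, from station import ctrl, eyes, ticket, telemetry gives the robot as it stands (ctrl), with the cameras (eyes), the job (ticket) and the readings (telemetry).
- The arm moves only by the shell command python3 nudge.py 'ROWS' [FORCE]. ROWS is rows parted by semicolons, their numbers by spaces, 1 to 10 of them, each of 7 numbers: the finger opening in m, then dx, dy, dz in m, then a rotation vector rx, ry, rz in rad; each row shifts and turns the commanded pose from where the row before left it, along the tool's axes as they then stand; what a row does not reach is not made up. A row lasts 1/10 s, in which the tool goes at most 0.05 m and 0.15 rad, less where a joint would pass 70% of its speed; a pose out of reach is approached as far as the arm can. The fingers move at their own pace and stop on an object; FORCE is the grip in N (left out, the last holds). Time passes only in rows, so rows that do not move let the fingers close. It prints the time, the measured TCP pose, the force, the opening and the grip force at its end.
- telemetry.sense(): the state, without advancing time (a new reading comes with each control period).
- eyes.camera(name): name is "side" or "top"; returns a dict with "image" (420x560x3 uint8, red, green, blue), "fx", "fy", "cx", "cy" (pixels), "k1" (the pictures are not rectified: a ray, as slopes to the right and down, at radius r is drawn at 1 + k1 r^2 times it, then the intrinsics apply), "origin" and "rotation" of the camera in the world. Camera axes: x right, y up, looking along -z (the intrinsics and any distortion apply to the point x, -y, -z); pixel columns grow to the right and rows downward; lengths in m; the calibration is good to about 2 mm. A picture is of the moment at which its call begins. There is no depth.
- ticket.hand_in(): hands the job in; it is judged then, once.
The state is a dict: "t": time; "joint_pos": joint angles; "qd": joint speeds; "joint_efforts": joint torques, N m; "tool_pos": TCP position; "tool_rot": TCP orientation; "contact_force": force on the tool from outside, world axes, zero at the start; "torque": the same for the moment, N m; "width": finger opening in m; "grasp_force": force on a finger pad.
Only numpy, scipy, OpenCV 4.12 (cv2) and the standard library are available. Lean on these libraries where they do the work, as an engineer would, in place of code of your own. Each camera call takes 0.05 s, during which the arm holds its last target. There are 200 camera calls.

TASK

The two sharpening stones standing on edge on the sculptor's bench are dry: put each back on edge into the slot of the wooden rack that is made for its thickness, the thin cream stone in the narrowest slot and the thick brick-red stone in the middle-sized slot (the widest belongs to the big grey stone still in use). Lower each fully down onto the slot floor, about centred along the slot, and let go; the stones are brittle, so do not drop them.

Things in the scene. Friction and masses are not known exactly. Their poses are not given: they have to be found in the camera images.
- stone_thin: Thin cream-coloured sharpening stone, a plain block 120 x 18 x 72 mm (x, y, z), about 0.36 kg, standing on its long edge on the bench, loose. Origin: centre of its underside; x along its 120 mm length, y across its 18 mm thickness, z up. A dark brown wooden offcut (100 x 24 x 55 mm) also stands on edge near the stones; it is not used.
- stone_thick: Thick brick-red sharpening stone, a plain block 120 x 30 x 72 mm (x, y, z), about 0.55 kg, standing on its long edge on the bench, loose. Origin: centre of its underside; x along its 120 mm length, y across its 30 mm thickness, z up.
- slot_narrow: Pale wooden block, 70 x 84 x 48 mm, fixed, with the narrowest slot: 24 mm wide, 70 mm long, open at top and both ends. Origin: centre of the slot floor, 15 mm above the bench; x along the slot, y across, z up. Walls straight to 36 mm above the floor, then flared 8 mm a side up to the top at 48 mm. Three such blocks stand side by side on a dark board, 85 mm apart, in any order.
- slot_middle: Pale wooden block, same as slot_narrow but with the middle-sized slot, 36 mm wide (70 mm long, straight to 36 mm, flared 8 mm a side up to 48 mm). Origin: centre of the slot floor, 15 mm above the bench; x along the slot, y across, z up. The third block's slot, not listed, is 50 mm wide and not used.

How it is judged:
At the end, for the whole second after the job is handed in: Thin stone in the narrowest slot, thick stone in the middle-sized slot: underside within 6 mm of the slot floor, centre within 25 mm of the slot's middle along it and 10 mm across, in line within 11 degrees, upright within 15 degrees, at rest (z of stone_thin in the frame of slot_narrow between -0.004 and 0.006 m and x of stone_thin in the frame of slot_narrow between -0.025 and 0.025 m and y of stone_thin in the frame of slot_narrow between -0.01 and 0.01 m and angle between the x axis of stone_thin and the x axis of slot_narrow, either way round below 0.2 rad and angle between each of stone_thin, stone_thick's own z axis and vertical below 0.26 rad and linear speed of each of stone_thin, stone_thick below 0.02 m/s and z of stone_thick in the frame of slot_middle between -0.004 and 0.006 m and x of stone_thick in the frame of slot_middle between -0.025 and 0.025 m and y of stone_thick in the frame of slot_middle between -0.01 and 0.01 m and angle between the x axis of stone_thick and the x axis of slot_middle, either way round below 0.2 rad); the robot touches nothing.
It fails at once if a stone is dropped (falls freely faster than 0.7 m/s, about 25 mm of fall) ((linear speed of stone_thin above 0.7 m/s and contact force between the fingers and stone_thin below 0.1 N) or (linear speed of stone_thick above 0.7 m/s and contact force between the fingers and stone_thick below 0.1 N)).
It also fails if it takes over 69 s, if anything falls off the work surface, if the arm or the gripper's body presses on something with over 40 N, if the wrist force passes 120 N, or if a joint passes its speed limit or range.

## Working session

There is one attempt and no reset: what is moved stays moved. The work goes in short steps, Python scripts to look and compute and a shell command to move; the robot and the scene stay as the last step left them, time stands still between calls to the robot, and variables do not carry over. Pictures are saved under pics/ and viewed, at most 10 in all, crops included, and the job is handed in when it is done.

```bash
ls; mkdir -p pics
python3 - <<'E'
from station import ctrl, eyes, ticket, telemetry
import cv2
s=telemetry.sense();print(s)
for n in("side","top"):
    c=eyes.camera(n);cv2.imwrite(f"pics/{n}0.png",c["image"][:,:,::-1]);print({k:v for k,v in c.items() if k!="image"})
E
```

```text
nudge.py
pics
station.py
{'t': 0.0, 'joint_pos': array([ 1.19180602,  0.33392372,  0.03985652,  1.46629671, -0.01338579,
        1.3433076 , -0.0585358 ]), 'qd': array([-0.00034496,  0.00054619,  0.00038461,  0.00141915, -0.00236122,
        0.00044936,  0.0001307 ]), 'joint_efforts': array([-6.88255313e-04, -6.56364083e+01,  1.33516844e+00, -4.03814077e+01,
       -5.97136351e-02,  4.47355967e-02,  1.49012503e-04]), 'tool_pos': array([ 0.17935259, -0.6242931 ,  0.24063829]), 'tool_rot': array([-3.10929251e+00, -4.37781319e-01,  5.53833771e-04]), 'contact_force': array([-0.47746561, -0.47622694,  0.34595889]), 'torque': array([ 0.04108912,  0.00720553, -0.04771384]), 'grasp_force': 0.0, 'width': 0.08698429754001412}
{'fx': 393.94718298010434, 'fy': 393.94718298010434, 'cx': 277.33787071626347, 'cy': 207.08784144172617, 'k1': -0.08245745083765474, 'origin': array([0.11344488, 0.61376283, 0.66087661]), 'rotation': array([ 0.36841748, -1.02842888, -2.3121593 ])}
{'fx': 420.51203116222763, 'fy': 420.51203116222763, 'cx': 278.9056963973588, 'cy': 205.49213519321793, 'k1': -0.07260737862337807, 'origin': array([0.4654386 , 0.06994195, 0.90824059]), 'rotation': array([ 0.05579076, -0.09665317, -1.57263337])}
```

View pics/top0.png

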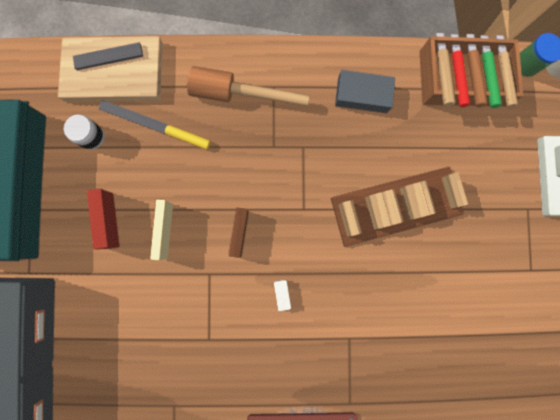

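View pics/side0.png

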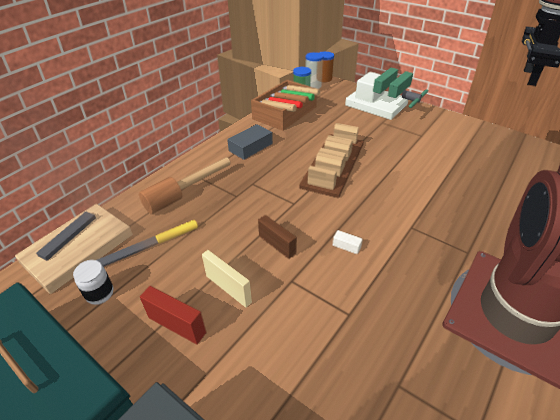

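The top view shows the red stone at (103,219), cream at (161,230), the offcut at (238,233) and the rack at (400,205). The side view shows all of them unobstructed. I'll zoom in on the rack and stones.

```bash
cat > h.py <<'E'
import numpy as np,cv2
from scipy.spatial.transform import Rotation as R
from station import ctrl, eyes, ticket, telemetry
def K(c): return np.array([[c["fx"],0,c["cx"]],[0,c["fy"],c["cy"]],[0,0,1.]]),np.array([c["k1"],0,0,0,0.])
def rays(c,uv):
    k,d=K(c);p=cv2.undistortPoints(np.array(uv,float).reshape(-1,1,2),k,d)[:,0]
    v=np.c_[p[:,0],-p[:,1],-np.ones(len(p))]
    return c["origin"],R.from_rotvec(c["rotation"]).apply(v)
def onz(c,uv,z):
    o,v=rays(c,uv);return o+v*((z-o[2])/v[:,2])[:,None]
def proj(c,P):
    q=R.from_rotvec(c["rotation"]).inv().apply(np.atleast_2d(P)-c["origin"])*[1,-1,-1]
    k,d=K(c);return cv2.projectPoints(q,np.zeros(3),np.zeros(3),k,d)[0][:,0]
def tri(a,ua,b,ub):
    """midpoint of two rays, and gap"""
    o1,v1=rays(a,[ua]);o2,v2=rays(b,[ub]);v1=v1[0];v2=v2[0]
    s=np.linalg.lstsq(np.c_[v1,-v2],o2-o1,rcond=None)[0]
    p,q=o1+s[0]*v1,o2+s[1]*v2;return (p+q)/2,np.linalg.norm(p-q)
E
python3 - <<'E'
import cv2,numpy as np
t=cv2.imread("pics/top0.png");s=cv2.imread("pics/side0.png")
f=lambda i,x0,x1,y0,y1,k:cv2.resize(i[y0:y1,x0:x1],None,fx=k,fy=k,interpolation=cv2.INTER_CUBIC)
a=f(t,325,475,160,250,5);b=f(s,290,375,115,200,6)
cv2.imwrite("pics/rt.png",a);cv2.imwrite("pics/rs.png",b)
E
```

```text
(no output)
```

View pics/rt.png

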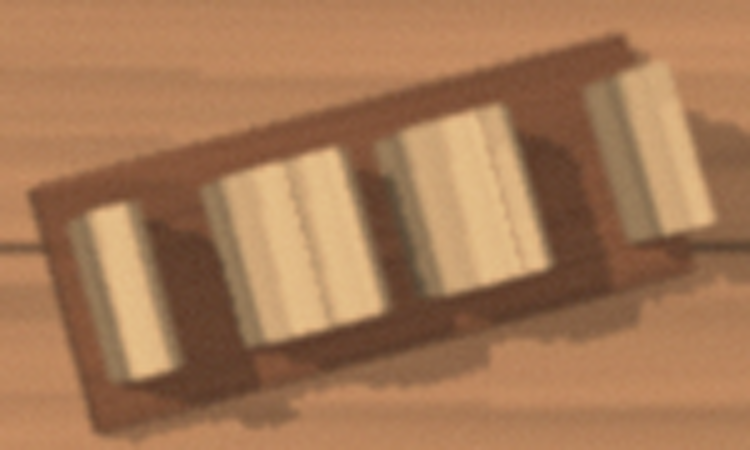

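View pics/rs.png

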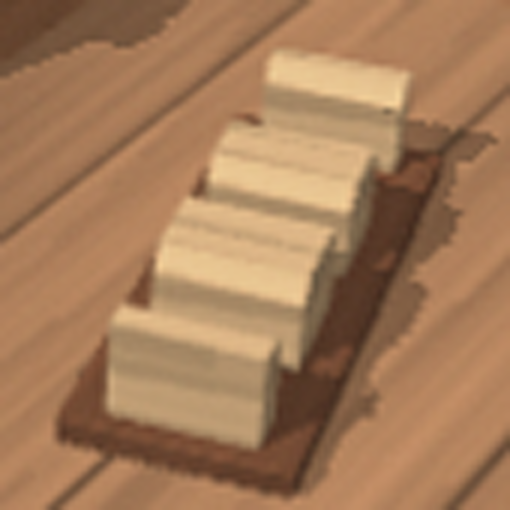

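The zooms show slots as dark gaps between pale walls. The left gap spans zoom columns 150–215, the centre one is narrow at 350–385, and the right one is widest at about 510–590. Next I'll measure slot edges and stone corners metrically.

Run:
```python
from h import *
T=eyes.camera("top");S=eyes.camera("side")
z=lambda X,Y:((X+.5)/5-.5+325,(Y+.5)/5-.5+160)
zs=lambda X,Y:((X+.5)/6-.5+290,(Y+.5)/6-.5+115)
# slot direction from silhouettes
e=onz(T,[z(345,148),z(387,312),z(505,105),z(550,268),z(133,203),z(180,365)],.051)
for i in(0,2,4):
    d=e[i+1]-e[i];print("dir",np.degrees(np.arctan2(d[1],d[0]))%180,np.linalg.norm(d))
# tri of outer corners: left wall outer top corner (far) ; right wall's top corners
print(tri(T,z(85,210),S,zs(113,312)),tri(T,z(128,382),S,zs(277,348)))
print(tri(T,z(665,62),S,zs(277,50)),tri(T,z(715,220),S,zs(408,72)))
# board corners
b=onz(T,[z(30,190),z(95,433),z(690,272),z(620,35)],.01);print(b.round(4))
for i in range(4):
    d=b[(i+1)%4]-b[i];print(np.degrees(np.arctan2(d[1],d[0]))%180,np.linalg.norm(d))
c=b[:,:2].mean(0)
a=np.arctan2(*(b[0]-b[1]+b[3]-b[2])[1::-1]);print("ang",np.degrees(a),c)
u=np.array([np.cos(a),np.sin(a)]);v=np.array([-u[1],u[0]])
g=cv2.cvtColor(T["image"],cv2.COLOR_RGB2GRAY)
r=T["image"][:,:,2].astype(np.float32)
for h in(.051,.015,.063):
    w=np.arange(.14,-.1401,-.002);xs=np.linspace(-.02,.02,21)
    P=np.array([[*(c+x*u+y*v),h] for x in xs for y in w])
    p=proj(T,P).astype(np.float32).reshape(len(xs),len(w),2)
    q=cv2.remap(r,p[...,0],p[...,1],cv2.INTER_LINEAR).mean(0)
    print(h);print(" ".join(f"{round(y*1000)}:{int(k)}" for y,k in zip(w,q)))
# stones
hsv=cv2.cvtColor(T["image"],cv2.COLOR_RGB2HSV)
for n,C in(("T",T),("S",S)):
    hs=cv2.cvtColor(C["image"],cv2.COLOR_RGB2HSV);
    for m,p in (("thin",(161,230) if n=="T" else (228,278)),("thick",(103,219)if n=="T" else (173,312)),("off",(238,233)if n=="T" else(278,235))): print(n,m,hs[p[1],p[0]])
t=T["image"][180:270,70:270];s=S["image"][205:350,125:310]
cv2.imwrite("pics/st.png",cv2.resize(np.vstack([cv2.resize(t,None,fx=4,fy=4,interpolation=3)[:, :]]),None,fx=1,fy=1)[:,:,::-1])
cv2.imwrite("pics/ss.png",cv2.resize(s,None,fx=4,fy=4,interpolation=3)[:,:,::-1])
```

```text
dir 12.818798375815419 0.0702122829734349
dir 13.559358836297633 0.07066764218940813
dir 15.130849323787544 0.06932593334094746
(array([ 0.55413926, -0.07919071,  0.06868978]), np.float64(0.0014897993640118974)) (array([ 0.48400124, -0.09530654,  0.07068331]), np.float64(0.0030276168434573603))
(array([ 0.61854719, -0.32732906,  0.05906249]), np.float64(0.0015184578128600193)) (array([ 0.55237792, -0.3441003 ,  0.06137884]), np.float64(0.003279375783392643))
[[ 0.5697 -0.0654  0.01  ]
 [ 0.465  -0.0918  0.01  ]
 [ 0.5332 -0.3576  0.01  ]
 [ 0.6388 -0.3306  0.01  ]]
14.117376574671624 0.10798682400111205
104.39006745741398 0.27446165542169426
14.351647638261579 0.1089370659774736
104.58900606024042 0.2740224096320833
ang 14.235025223091588 [ 0.55168302 -0.21134959]
0.051
140:57 138:58 136:59 134:67 132:80 130:86 128:85 126:87 124:102 122:122 120:133 118:135 116:135 114:135 112:133 110:130 108:117 106:98 104:83 102:67 100:52 98:46 96:45 94:45 92:46 90:46 88:46 86:46 84:47 82:46 80:46 78:49 76:59 74:77 72:87 70:87 68:89 66:102 64:116 62:120 60:120 58:119 56:119 54:124 52:131 50:135 48:1
[... 2172 characters left out ...]
49 10:46 8:46 6:47 4:52 2:59 0:68 -2:79 -4:85 -6:86 -8:96 -10:110 -12:118 -14:120 -16:120 -18:119 -20:118 -22:118 -24:121 -26:128 -28:134 -30:135 -32:134 -34:133 -36:132 -38:133 -40:134 -42:126 -44:122 -46:127 -48:130 -50:129 -52:119 -54:96 -56:71 -58:52 -60:46 -62:45 -64:45 -66:45 -68:45 -70:46 -72:47 -74:48 -76:48 -78:51 -80:55 -82:56 -84:56 -86:57 -88:65 -90:78 -92:87 -94:89 -96:89 -98:88 -100:84 -102:83 -104:91 -106:107 -108:118 -110:120 -112:120 -114:119 -116:118 -118:121 -120:126 -122:129 -124:129 -126:122 -128:105 -130:85 -132:75 -134:75 -136:76 -138:77 -140:78
T thin [ 25  73 231]
T thick [  4 177 160]
T off [ 10 139 117]
S thin [ 23  73 225]
S thick [  3 182 160]
S off [ 10 142 117]
```

View pics/st.png

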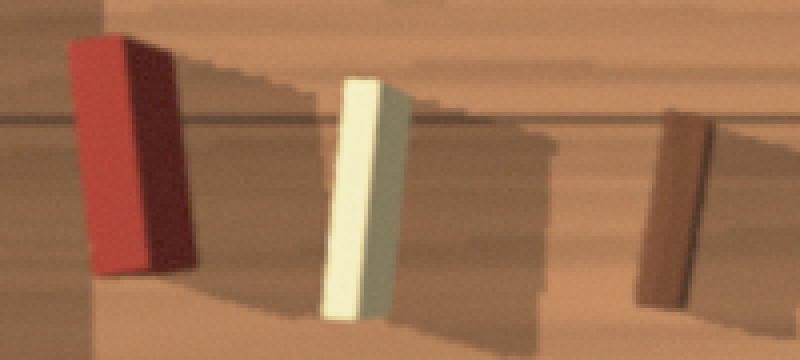

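View pics/ss.png

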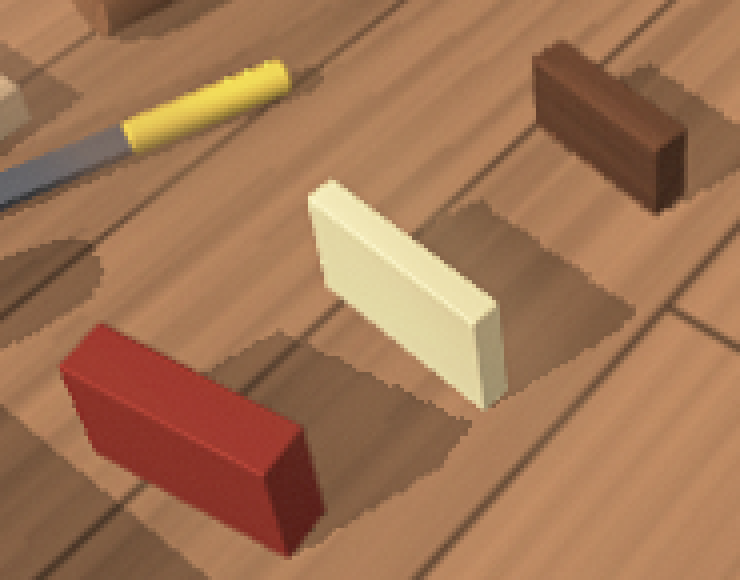

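The rack profile gives straight widths of about 38, 25 and 50 mm at v = +85, 0 and −85 mm. So the middle slot is at v = +85 and the narrow one is in the centre. Stone corners are clear in both views, so I'll triangulate them and work out the moves.

```bash
cat > go.py <<'E'
from h import *
import sys
# python3 go.py x y z yaw_deg : what is left, in tool axes
def left(x,y,z,yaw):
    s=telemetry.sense();r=R.from_rotvec(s["tool_rot"]);best=None
    for k in(0,180):
        a=np.radians(yaw+k);tx=[np.cos(a),np.sin(a),0];ty=[np.sin(a),-np.cos(a),0]
        g=R.from_matrix(np.c_[tx,ty,[0,0,-1]]);d=(r.inv()*g).as_rotvec()
        if best is None or np.linalg.norm(d)<np.linalg.norm(best): best=d
    print("t",round(s["t"],2),"tcp",s["tool_pos"].round(4),"w",round(s["width"],4),"F",s["contact_force"].round(1),"q7",s["joint_pos"][6].round(2))
    print("d tool",r.inv().apply(np.array([x,y,z])-s["tool_pos"]).round(4),"rot",best.round(4))
if __name__=="__main__": left(*map(float,sys.argv[1:]))
E
python3 - <<'E'
from h import *
T=eyes.camera("top");S=eyes.camera("side")
zt=lambda p:((p[0]+.5)/4-.5+70,(p[1]+.5)/4-.5+180)
zs=lambda p:((p[0]+.5)/4-.5+125,(p[1]+.5)/4-.5+205)
D={"thin":([(345,77),(380,79),(358,320),(320,319)],[(310,198),(332,181),(497,302),(473,320)]),
"thick":([(68,42),(124,36),(150,270),(95,276)],[(60,370),(100,323),(303,430),(265,475)])}
for n,(a,b) in D.items():
    r=[tri(T,zt(p),S,zs(q)) for p,q in zip(a,b)]
    P=np.array([x[0] for x in r]);print(n,"tri mean",P.mean(0).round(4),"z",P[:,2].round(4),"gap",[round(x[1],4) for x in r])
    for nm,C,uv in(("T",T,[zt(p) for p in a]),("S",S,[zs(p) for p in b])):
        q=onz(C,uv,.072);d=q[0]+q[1]-q[2]-q[3]
        print(nm,q.mean(0).round(4),"yaw",np.degrees(np.arctan2(d[1],d[0])).round(2),"len",np.linalg.norm(d)/2,"thk",np.linalg.norm(q[0]+q[3]-q[1]-q[2])/2)
# rack lengthwise profile
a=np.radians(14.35);u=np.array([np.cos(a),np.sin(a)]);v=np.array([-u[1],u[0]]);c=np.array([.55168,-.21135])
r=T["image"][:,:,2].astype(np.float32)
for y0 in(.05,-.035):
    xs=np.arange(-.05,.0501,.002);w=np.linspace(y0-.004,y0+.004,5)
    p=proj(T,[[*(c+x*u+y*v),.063] for x in xs for y in w]).astype(np.float32).reshape(len(xs),len(w),2)
    q=cv2.remap(r,p[...,0],p[...,1],cv2.INTER_LINEAR).mean(1)
    print(" ".join(f"{round(x*1000)}:{int(k)}" for x,k in zip(xs,q)))
for n,o in(("narrow",0),("middle",.085)): print(n,c+(o-.0007)*v)
E
```

```text
thin tri mean [0.5004 0.2904 0.07  ] z [0.0695 0.0673 0.0692 0.0737] gap [np.float64(0.002), np.float64(0.0002), np.float64(0.0022), np.float64(0.0011)]
T [0.5001 0.2898 0.072 ] yaw -4.39 len 0.12023885363020939 thk 0.018249853746034193
S [0.499  0.2916 0.072 ] yaw -4.08 len 0.11583598667804784 thk 0.014779341341227744
thick tri mean [0.522  0.4137 0.0685] z [0.0671 0.0692 0.0681 0.0695] gap [np.float64(0.0008), np.float64(0.0015), np.float64(0.001), np.float64(0.0001)]
T [0.5216 0.4121 0.072 ] yaw 8.56 len 0.11850445472220515 thk 0.02829020437167882
S [0.5197 0.4149 0.072 ] yaw 8.79 len 0.11787632790404466 thk 0.027689579463548133
-50:50 -48:48 -46:46 -44:46 -42:45 -40:45 -38:46 -36:75 -34:114 -32:131 -30:134 -28:134 -26:134 -24:135 -22:135 -20:135 -18:134 -16:134 -14:133 -12:133 -10:134 -8:134 -6:134 -4:134 -2:134 0:134 2:134 4:134 6:134 8:134 10:134 12:135 14:135 16:134 18:134 20:134 22:133 24:134 26:134 28:134 30:134 32:133 34:122 36:88 38:63 40:58 42:59 44:58 46:58 48:58 50:65
-50:44 -48:43 -46:45 -44:45 -42:44 -40:44 -38:47 -36:70 -34:107 -32:129 -30:133 -28:132 -26:134 -24:134 -22:133 -20:133 -18:133 -16:134 -14:133 -12:134 -10:134 -8:134 -6:134 -4:133 -2:133 0:134 2:134 4:133 6:134 8:134 10:133 12:134 14:133 16:134 18:134 20:133 22:134 24:133 26:134 28:134 30:135 32:134 34:124 36:96 38:64 40:56 42:56 44:57 46:55 48:56 50:62
narrow [ 0.55185349 -0.21202816]
middle [ 0.5307867  -0.12968018]
```

```bash
python3 go.py 0.6 -0.2 0.24 14.35;python3 go.py 0.5 0.290 0.2 -4.3
python3 - <<'E'
from h import *
print(R.from_rotvec(telemetry.sense()["tool_rot"]).as_matrix().round(3))
E
```

```text
t 0.3 tcp [ 0.1794 -0.6246  0.2413] w 0.0871 F [ 0.7  0.4 -0.4] q7 -0.06
d tool [ 0.5214 -0.292   0.0014] rot [-0.0006  0.0001  0.0292]
t 0.3 tcp [ 0.1794 -0.6246  0.2413] w 0.0871 F [ 0.7  0.4 -0.4] q7 -0.06
d tool [ 0.5606 -0.7905  0.0417] rot [-5.000e-04  1.000e-04  3.547e-01]
[[ 0.961  0.276 -0.   ]
 [ 0.276 -0.961  0.001]
 [-0.    -0.001 -1.   ]]
```

```bash
r='0.06 0.035 -0.0195 0 0 0 0'; python3 nudge.py '0.06 0.035 -0.0195 0 0 0 0;0.06 0.035 -0.0195 0 0 0 0;0.06 0.035 -0.0195 0 0 0 0;0.06 0.035 -0.0195 0 0 0 0;0.06 0.035 -0.0195 0 0 0 0;0.06 0.035 -0.0195 0 0 0 0;0.06 0.035 -0.0195 0 0 0 0;0.06 0.035 -0.0195 0 0 0 0' 30; python3 go.py 0.6 -0.1 0.24 14.35; python3 go.py 0.5 0.290 0.2 -4.3
```

```text
t: 1.1
tool_pos: [0.4064, -0.3962, 0.2417]
tool_rot: [3.111, 0.438, 0.0]
contact_force: [1.0, -0.5, -0.6]
width: 0.0596
grasp_force: 0.0
t 1.1 tcp [ 0.4064 -0.3962  0.2417] w 0.0596 F [ 1.  -0.5 -0.6] q7 -0.62
d tool [ 0.2678 -0.2312  0.0017] rot [ 0.0003 -0.0001  0.0292]
t 1.1 tcp [ 0.4064 -0.3962  0.2417] w 0.0596 F [ 1.  -0.5 -0.6] q7 -0.62
d tool [ 0.2793 -0.6337  0.0416] rot [ 3.000e-04 -2.000e-04  3.547e-01]
```

```bash
python3 nudge.py '0.06 0.025 -0.031 0 0 0 0;0.06 0.025 -0.031 0 0 0 0;0.06 0.025 -0.031 0 0 0 0;0.06 0.025 -0.031 0 0 0 0;0.06 0.025 -0.031 0 0 0 0;0.06 0.02 -0.033 0 0 0 0;0.06 0.02 -0.033 0 0 0 0;0.06 0.02 -0.033 0 0 0 0;0.06 0.02 -0.033 0 0 0 0;0.06 0.02 -0.033 0 0 0 0'; python3 go.py 0.5 0.290 0.16 -4.3
```

```text
t: 2.1
tool_pos: [0.5336, -0.0263, 0.2418]
tool_rot: [3.111, 0.438, 0.001]
contact_force: [0.6, -0.2, 0.0]
width: 0.06
grasp_force: 0.0
t 2.1 tcp [ 0.5336 -0.0263  0.2418] w 0.06 F [ 0.6 -0.2  0. ] q7 -1.38
d tool [ 0.055  -0.3133  0.0817] rot [ 2.000e-04 -4.000e-04  3.546e-01]
```

```bash
python3 nudge.py '0.06 0.007 -0.039 0.008 0 0 0;0.06 0.007 -0.039 0.008 0 0 0;0.06 0.007 -0.039 0.008 0 0 0;0.06 0.007 -0.039 0.008 0 0 0;0.06 0.007 -0.039 0 0 0 0;0.06 0.007 -0.039 0 0 0 0;0.06 0.007 -0.039 0 0 0 0;0.06 0.006 -0.039 0 0 0 0.118;0.06 0 0 0 0 0 0.118;0.06 0 0 0 0 0 0.118'; python3 nudge.py '0.06 0 0 0 0 0 0;0.06 0 0 0 0 0 0'; python3 go.py 0.5 0.290 0.071 -4.3
```

```text
t: 3.1
tool_pos: [0.4994, 0.289, 0.2094]
tool_rot: [-3.139, 0.12, 0.001]
contact_force: [0.1, -1.3, -0.1]
width: 0.0598
grasp_force: 0.0
t: 3.3
tool_pos: [0.5002, 0.2871, 0.2096]
tool_rot: [3.139, -0.112, 0.0]
contact_force: [-0.9, 0.3, -0.2]
width: 0.0601
grasp_force: 0.0
t 3.3 tcp [0.5002 0.2871 0.2096] w 0.0601 F [-0.9  0.3 -0.2] q7 -2.37
d tool [-0.0004 -0.0029  0.1386] rot [ 0.0002 -0.0001  0.004 ]
```

```bash
python3 nudge.py '0.06 0 -0.003 0.023 0 0 0.004;0.06 0 0 0.023 0 0 0;0.06 0 0 0.023 0 0 0;0.06 0 0 0.023 0 0 0;0.06 0 0 0.023 0 0 0;0.06 0 0 0.023 0 0 0;0.06 0 0 0 0 0 0;0.06 0 0 0 0 0 0'; python3 go.py 0.5 0.290 0.071 -4.3;  python3 - <<'E'
from h import *
for n in("side",):
    i=eyes.camera(n)["image"];cv2.imwrite("pics/g1.png",cv2.resize(i[150:350,120:350],None,fx=2.5,fy=2.5)[:,:,::-1])
E
```

```text
t: 4.1
tool_pos: [0.5005, 0.2902, 0.072]
tool_rot: [-3.139, 0.121, 0.001]
contact_force: [-0.4, 0.2, 0.0]
width: 0.0602
grasp_force: 0.0
t 4.1 tcp [0.5005 0.2902 0.072 ] w 0.0602 F [-0.4  0.2  0. ] q7 -2.46
d tool [-0.0004  0.0002  0.001 ] rot [-0.0001  0.0004 -0.0019]
```

View pics/g1.png

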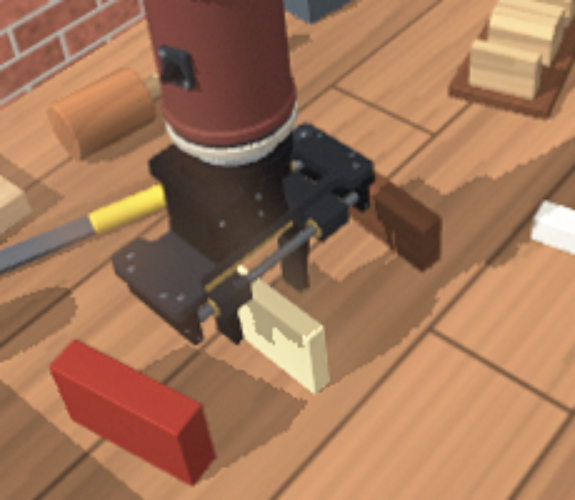

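The fingers straddle the cream stone (crop ~(285,330)) near its middle. Now I'll close and lift.

```bash
python3 nudge.py '0.01 0 0 0 0 0 0;0.01 0 0 0 0 0 0;0.01 0 0 0 0 0 0;0.01 0 0 0 0 0 0;0.01 0 0 0 0 0 0;0.01 0 0 0 0 0 0;0.01 0 0 0 0 0 0' 35; python3 nudge.py '0.01 0 0 -0.01 0 0 0;0.01 0 0 -0.02 0 0 0;0.01 0 0 -0.03 0 0 0;0.01 0 0 -0.03 0 0 0;0.01 0 0 -0.03 0 0 0;0.01 0 0 0 0 0 0;0.01 0 0 0 0 0 0'; python3 go.py 0.5519 -0.212 0.18 14.35
```

```text
t: 4.85
tool_pos: [0.5003, 0.2903, 0.0716]
tool_rot: [3.139, -0.123, -0.0]
contact_force: [0.1, 0.2, 0.3]
width: 0.0179
grasp_force: 35.0
t: 5.55
tool_pos: [0.5003, 0.2903, 0.192]
tool_rot: [-3.139, 0.123, -0.001]
contact_force: [-0.4, 0.1, -3.4]
width: 0.0182
grasp_force: 35.0
t 5.55 tcp [0.5003 0.2903 0.192 ] w 0.0182 F [-0.4  0.1 -3.4] q7 -2.39
d tool [0.0906 0.4967 0.0119] rot [-1.000e-04 -8.000e-04 -3.287e-01]
```

```bash
python3 nudge.py '0.01 0.003 0.015 0 0 0 0;0.01 0.005 0.025 0 0 0 0;0.01 0.005 0.03 0 0 0 0;0.01 0.005 0.03 0 0 0 0;0.01 0.005 0.03 0 0 0 0;0.01 0.005 0.03 0 0 0 0;0.01 0.005 0.03 0 0 0 0;0.01 0.005 0.03 0 0 0 0;0.01 0.005 0.03 0 0 0 0;0.01 0.005 0.03 0 0 0 0'; python3 nudge.py '0.01 0.006 0.03 0 0 0 0;0.01 0.006 0.03 0 0 0 0;0.01 0.006 0.03 0 0 0 0;0.01 0.006 0.03 0 0 0 0;0.01 0.006 0.03 0 0 0 0;0.01 0.006 0.025 0 0 0 0;0.01 0.005 0.02 0 0 0 -0.08;0.01 0 0 0 0 0 -0.08;0.01 0 0 0 0 0 -0.08;0.01 0 0 0 0 0 -0.08';python3 nudge.py '0.01 0 0 0 0 0 0;0.01 0 0 0 0 0 0';  python3 go.py 0.5519 -0.212 0.18 14.35
```

```text
t: 6.55
tool_pos: [0.5252, 0.006, 0.1899]
tool_rot: [3.139, -0.123, -0.005]
contact_force: [-0.2, -0.1, -2.7]
width: 0.0176
grasp_force: 35.0
t: 7.55
tool_pos: [0.5508, -0.1902, 0.1895]
tool_rot: [-3.116, -0.383, 0.005]
contact_force: [0.3, 0.8, -2.8]
width: 0.0176
grasp_force: 35.0
t: 7.75
tool_pos: [0.5513, -0.1901, 0.1903]
tool_rot: [-3.118, -0.375, 0.003]
contact_force: [0.6, 0.9, -2.8]
width: 0.0174
grasp_force: 35.0
t 7.75 tcp [ 0.5513 -0.1901  0.1903] w 0.0174 F [ 0.6  0.9 -2.8] q7 -1.15
d tool [-0.0046  0.0214  0.0103] rot [-0.0012  0.0017 -0.0111]
```

```bash
python3 nudge.py '0.01 -0.0045 0.011 0.01 0 0 -0.011;0.01 0 0.0105 0.015 0 0 0;0.01 0 0 0.015 0 0 0;0.01 0 0 0.005 0 0 0;0.01 0 0 0 0 0 0;0.01 0 0 0 0 0 0;0.01 0 0 0 0 0 0';  python3 go.py 0.5519 -0.212 0.0865 14.35
python3 - <<'E'
from h import *
t=eyes.camera("top")["image"];s=eyes.camera("side")["image"]
a=cv2.resize(t[130:270,310:490],(540,420),interpolation=3);b=cv2.resize(s[60:220,270:380],(260,378),interpolation=3)
o=np.zeros((420,800,3),np.uint8);o[:,:540]=a;o[:378,540:]=b
cv2.imwrite("pics/p1.png",o[:,:,::-1])
E
```

```text
t: 8.45
tool_pos: [0.5533, -0.2119, 0.1472]
tool_rot: [3.116, 0.397, 0.002]
contact_force: [-0.2, -0.2, -3.2]
width: 0.0177
grasp_force: 35.0
t 8.45 tcp [ 0.5533 -0.2119  0.1472] w 0.0177 F [-0.2 -0.2 -3.2] q7 -1.12
d tool [-0.0015 -0.0003  0.0607] rot [ 0.0005 -0.001   0.0028]
```

View pics/p1.png

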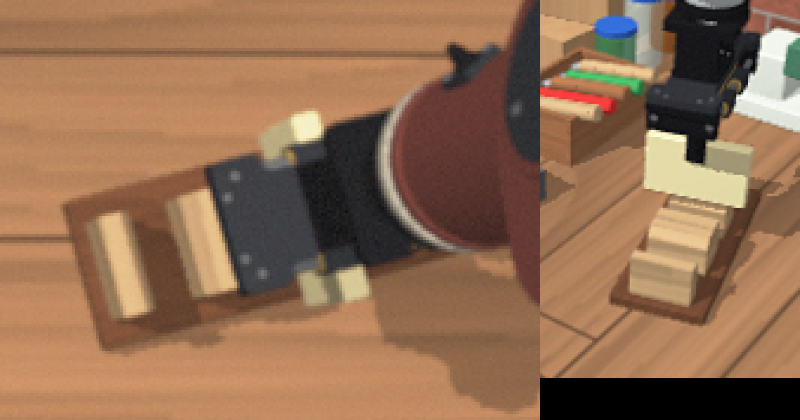

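The cream stone is level in the grip, with its ends showing at (292,130) and (335,285) in line with the central slot. Lowering now, watching the force.

```bash
python3 nudge.py '0.01 -0.0015 0 0.01 0 0 0.003;0.01 0 0 0.01 0 0 0;0.01 0 0 0.008 0 0 0;0.01 0 0 0.006 0 0 0;0.01 0 0 0 0 0 0'; python3 nudge.py '0.01 0 0 0.007 0 0 0;0.01 0 0 0.007 0 0 0;0.01 0 0 0.005 0 0 0;0.01 0 0 0 0 0 0;0.01 0 0 0 0 0 0'; python3 go.py 0.5519 -0.212 0.0865 14.35
```

```text
t: 9.05
tool_pos: [0.5507, -0.2123, 0.1112]
tool_rot: [-3.116, -0.391, 0.003]
contact_force: [-0.3, 0.7, -3.6]
width: 0.0176
grasp_force: 35.0
t: 9.55
tool_pos: [0.5514, -0.2125, 0.0935]
tool_rot: [-3.117, -0.391, 0.0]
contact_force: [-0.4, 0.1, -3.6]
width: 0.0178
grasp_force: 35.0
t 9.55 tcp [ 0.5514 -0.2125  0.0935] w 0.0178 F [-0.4  0.1 -3.6] q7 -1.14
d tool [ 0.0006 -0.0003  0.007 ] rot [-0.0002  0.0001 -0.0007]
```

```bash
python3 nudge.py '0.01 0 0 0.003 0 0 0;0.01 0 0 0.002 0 0 0;0.01 0 0 0 0 0 0;0.01 0 0 0 0 0 0'; python3 nudge.py '0.01 0 0 0.001 0 0 0;0.01 0 0 0.001 0 0 0;0.01 0 0 0 0 0 0;0.01 0 0 0 0 0 0'; python3 go.py 0.5519 -0.212 0.0865 14.35
```

```text
t: 9.95
tool_pos: [0.5514, -0.2125, 0.0886]
tool_rot: [-3.117, -0.391, 0.0]
contact_force: [0.3, 0.8, -3.5]
width: 0.0177
grasp_force: 35.0
t: 10.35
tool_pos: [0.5514, -0.2125, 0.0866]
tool_rot: [-3.117, -0.391, -0.0]
contact_force: [-0.3, -0.7, -1.9]
width: 0.0179
grasp_force: 35.0
t 10.35 tcp [ 0.5514 -0.2125  0.0866] w 0.0179 F [-0.3 -0.7 -1.9] q7 -1.14
d tool [ 0.0006 -0.0004  0.0001] rot [-0.     -0.0001 -0.0007]
```

```bash
python3 nudge.py '0.01 0 0 0.0007 0 0 0;0.01 0 0 0 0 0 0;0.01 0 0 0 0 0 0'; python3 go.py 0.5519 -0.212 0.0865 14.35
```

```text
t: 10.65
tool_pos: [0.5515, -0.2126, 0.0865]
tool_rot: [3.117, 0.391, 0.0]
contact_force: [-2.8, 0.1, 5.3]
width: 0.0177
grasp_force: 35.0
t 10.65 tcp [ 0.5515 -0.2126  0.0865] w 0.0177 F [-2.8  0.1  5.3] q7 -1.14
d tool [ 0.0006 -0.0005  0.    ] rot [ 0.0004 -0.0002 -0.0008]
```

On the floor at the expected height. Release with a modest opening, then rise and go to the thick stone.

```bash
python3 nudge.py '0.024 0 0 0 0 0 0;0.03 0 0 0 0 0 0;0.045 0 0 0 0 0 0;0.055 0 0 0 0 0 0;0.055 0 0 -0.01 0 0 0;0.055 0 0 -0.03 0 0 0;0.055 0 0 -0.04 0 0 0;0.055 0 0 -0.04 0 0 0;0.055 0 0 0 0 0 0;0.055 0 0 0 0 0 0'; python3 go.py 0.521 0.413 0.18 8.7
```

```text
t: 11.65
tool_pos: [0.552, -0.2127, 0.2075]
tool_rot: [3.116, 0.391, 0.004]
contact_force: [-0.3, 0.3, 0.3]
width: 0.0549
grasp_force: 0.0
t 11.65 tcp [ 0.552  -0.2127  0.2075] w 0.0549 F [-0.3  0.3  0.3] q7 -1.1
d tool [ 0.1245 -0.614   0.0268] rot [ 0.0016 -0.0024  0.0979]
```

```bash
python3 nudge.py '0.06 0.007 -0.034 0 0 0 0;0.06 0.007 -0.034 0 0 0 0;0.06 0.007 -0.034 0 0 0 0;0.06 0.007 -0.034 0 0 0 0;0.06 0.007 -0.034 0 0 0 0;0.06 0.007 -0.034 0 0 0 0;0.06 0.007 -0.034 0 0 0 0;0.06 0.007 -0.034 0 0 0 0;0.06 0.007 -0.034 0 0 0 0;0.06 0.007 -0.034 0 0 0 0'; python3 nudge.py '0.06 0.007 -0.034 0 0 0 0;0.06 0.007 -0.034 0 0 0 0;0.06 0.007 -0.034 0 0 0 0;0.06 0.007 -0.034 0 0 0 0;0.06 0.007 -0.034 0 0 0 0;0.06 0.007 -0.034 0 0 0 0;0.06 0.007 -0.034 0 0 0 0;0.06 0.005 -0.034 0 0 0 0.098;0.06 0 0 0 0 0 0;0.06 0 0 0 0 0 0'; python3 nudge.py '0.06 0 0 0.01 0 0 0;0.06 0 0 0 0 0 0'; python3 go.py 0.521 0.413 0.071 8.7
python3 - <<'E'
from h import *
T=eyes.camera("top");t=T["image"];s=eyes.camera("side")["image"]
a=cv2.resize(t[150:260,320:480],(560,385),interpolation=3);b=cv2.resize(s[100:220,280:380],(240,288),interpolation=3)
o=np.zeros((400,800,3),np.uint8);o[:385,:560]=a;o[:288,560:]=b
cv2.imwrite("pics/p2.png",o[:,:,::-1])
hs=cv2.cvtColor(t,cv2.COLOR_RGB2HSV);m=cv2.inRange(hs,(21,40,150),(32,110,255));m[:,:320]=0;m[:150]=0;m[260:]=0;m[:,480:]=0
c=max(cv2.findContours(m,0,2)[0],key=cv2.contourArea);q=cv2.boxPoints(cv2.minAreaRect(c))
w=onz(T,q,.087);print(q.round(1).tolist(),w[:,:2].round(4).tolist(),w.mean(0))
E
```

```text
t: 12.65
tool_pos: [0.5342, 0.1354, 0.2048]
tool_rot: [3.117, 0.391, -0.003]
contact_force: [0.3, -0.6, -0.1]
width: 0.0599
grasp_force: 0.0
t: 13.65
tool_pos: [0.5192, 0.4116, 0.2044]
tool_rot: [3.131, 0.242, -0.004]
contact_force: [0.2, -1.1, 0.5]
width: 0.0599
grasp_force: 0.0
t: 13.85
tool_pos: [0.5205, 0.409, 0.1938]
tool_rot: [3.13, 0.236, -0.003]
contact_force: [-0.3, 0.3, 0.1]
width: 0.0599
grasp_force: 0.0
t 13.85 tcp [0.5205 0.409  0.1938] w 0.0599 F [-0.3  0.3  0.1] q7 -2.35
d tool [ 0.0014 -0.0042  0.1227] rot [ 0.0022  0.0021 -0.0015]
[[387.5, 178.0], [405.29998779296875, 172.6999969482422], [422.20001220703125, 230.10000610351562], [404.3999938964844, 235.3000030517578]] [[0.6002, -0.1691], [0.6109, -0.2059], [0.4957, -0.2362], [0.4856, -0.1996]] [ 0.54811577 -0.20269199  0.087     ]
```

View pics/p2.png

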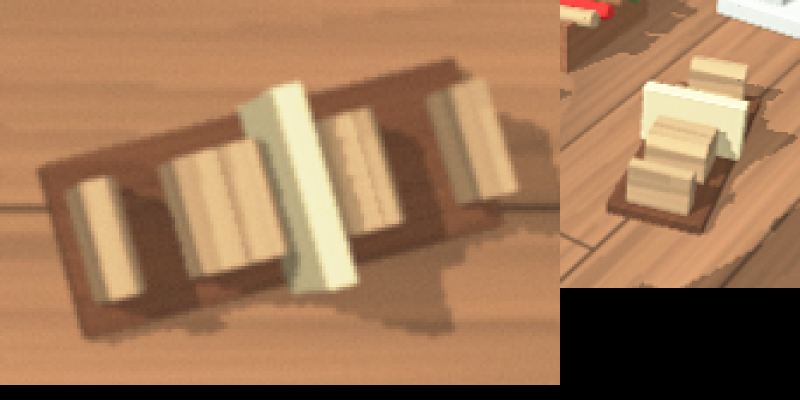

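The cream stone stands upright in the central narrow slot, its top running from (285,90) to (340,285), about centred. Now I'll grasp the thick one.

```bash
python3 nudge.py '0.06 0.0014 -0.004 0.02 0.002 0.002 -0.0015;0.06 0 0 0.02 0 0 0;0.06 0 0 0.02 0 0 0;0.06 0 0 0.02 0 0 0;0.06 0 0 0.02 0 0 0;0.06 0 0 0.02 0 0 0;0.06 0 0 0.001 0 0 0;0.06 0 0 0 0 0 0'; python3 go.py 0.521 0.413 0.071 8.7
```

```text
t: 14.75
tool_pos: [0.5214, 0.4152, 0.0752]
tool_rot: [-3.13, -0.24, -0.003]
contact_force: [0.7, -0.2, -0.3]
width: 0.0601
grasp_force: 0.0
t 14.75 tcp [0.5214 0.4152 0.0752] w 0.0601 F [ 0.7 -0.2 -0.3] q7 -2.4
d tool [-0.0008  0.0021  0.0042] rot [-0.0019 -0.0018  0.0009]
```

```bash
python3 nudge.py '0.06 -0.0008 0.002 0.004 -0.002 -0.002 0;0.06 0 0 0 0 0 0;0.02 0 0 0 0 0 0;0.02 0 0 0 0 0 0;0.02 0 0 0 0 0 0;0.02 0 0 0 0 0 0;0.02 0 0 0 0 0 0;0.02 0 0 0 0 0 0' 40; python3 go.py 0.521 0.413 0.071 8.7;  python3 nudge.py '0.02 0 0 -0.01 0 0 0;0.02 0 0 -0.02 0 0 0;0.02 0 0 -0.03 0 0 0;0.02 0 0 -0.03 0 0 0;0.02 0 0 -0.03 0 0 0;0.02 0 0 0 0 0 0;0.02 0 0 0 0 0 0'; python3 go.py 0.5308 -0.1297 0.19 14.35
```

```text
t: 15.55
tool_pos: [0.5208, 0.4134, 0.0709]
tool_rot: [3.132, 0.24, 0.0]
contact_force: [-0.2, -0.5, 0.3]
width: 0.0301
grasp_force: 39.9
t 15.55 tcp [0.5208 0.4134 0.0709] w 0.0301 F [-0.2 -0.5  0.3] q7 -2.4
d tool [ 0.0001  0.0004 -0.0001] rot [ 0.0001 -0.      0.0013]
t: 16.25
tool_pos: [0.5205, 0.4133, 0.1905]
tool_rot: [3.132, 0.241, -0.0]
contact_force: [0.6, -0.3, -7.1]
width: 0.0297
grasp_force: 39.9
t 16.25 tcp [0.5205 0.4133 0.1905] w 0.0297 F [ 0.6 -0.3 -7.1] q7 -2.35
d tool [-0.0728  0.5382  0.0006] rot [ 0.0002  0.     -0.0971]
```

```bash
python3 nudge.py '0.02 -0.002 0.015 0 0 0 0;0.02 -0.004 0.025 0 0 0 0;0.02 -0.004 0.03 0 0 0 0;0.02 -0.004 0.03 0 0 0 0;0.02 -0.004 0.03 0 0 0 0;0.02 -0.004 0.03 0 0 0 0;0.02 -0.004 0.03 0 0 0 0;0.02 -0.004 0.03 0 0 0 0;0.02 -0.004 0.03 0 0 0 0;0.02 -0.004 0.03 0 0 0 0'; python3 nudge.py '0.02 -0.004 0.03 0 0 0 0;0.02 -0.004 0.03 0 0 0 0;0.02 -0.004 0.03 0 0 0 0;0.02 -0.004 0.03 0 0 0 0;0.02 -0.004 0.03 0 0 0 0;0.02 -0.004 0.03 0 0 0 0;0.02 -0.004 0.028 0 0 0 0;0.02 -0.003 0.025 0 0 0 0;0.02 -0.002 0.015 0 0 0 -0.05;0.02 0 0 0 0 0 -0.047'; python3 nudge.py '0.02 0 0 0 0 0 0;0.02 0 0 0 0 0 0;0.02 0 0 0 0 0 0'; python3 go.py 0.5308 -0.1297 0.147 14.35
```

```text
t: 17.25
tool_pos: [0.5245, 0.1283, 0.1889]
tool_rot: [3.132, 0.239, -0.005]
contact_force: [0.6, -0.6, -6.3]
width: 0.0295
grasp_force: 39.9
t: 18.25
tool_pos: [0.529, -0.1232, 0.1886]
tool_rot: [-3.118, -0.387, 0.006]
contact_force: [-0.3, 0.5, -5.8]
width: 0.0298
grasp_force: 39.9
t: 18.55
tool_pos: [0.5307, -0.1188, 0.1902]
tool_rot: [-3.117, -0.391, 0.002]
contact_force: [-0.2, 0.2, -5.2]
width: 0.0297
grasp_force: 39.9
t 18.55 tcp [ 0.5307 -0.1188  0.1902] w 0.0297 F [-0.2  0.2 -5.2] q7 -1.25
d tool [-0.0025  0.0106  0.0432] rot [-0.0006  0.0009 -0.0007]
```

```bash
python3 nudge.py '0.02 -0.0025 0.0106 0 0 0 0;0.02 0 0 0.015 0 0 0;0.02 0 0 0.015 0 0 0;0.02 0 0 0.013 0 0 0;0.02 0 0 0 0 0 0;0.02 0 0 0 0 0 0;0.02 0 0 0 0 0 0'; python3 go.py 0.5308 -0.1297 0.0865 14.35
```

```text
t: 19.25
tool_pos: [0.5318, -0.13, 0.1483]
tool_rot: [3.117, 0.392, 0.001]
contact_force: [0.1, 0.6, -6.0]
width: 0.0295
grasp_force: 39.9
t 19.25 tcp [ 0.5318 -0.13    0.1483] w 0.0295 F [ 0.1  0.6 -6. ] q7 -1.24
d tool [-0.001  -0.0005  0.0618] rot [ 0.0003 -0.0008  0.    ]
```

```bash
python3 nudge.py '0.02 -0.001 0 0.01 0 0 0;0.02 0 0 0.01 0 0 0;0.02 0 0 0.008 0 0 0;0.02 0 0 0.006 0 0 0;0.02 0 0 0 0 0 0'; python3 nudge.py '0.02 0 0 0.007 0 0 0;0.02 0 0 0.007 0 0 0;0.02 0 0 0.005 0 0 0;0.02 0 0 0.004 0 0 0;0.02 0 0 0 0 0 0;0.02 0 0 0 0 0 0'; python3 go.py 0.5308 -0.1297 0.086 14.35
```

```text
t: 19.75
tool_pos: [0.5297, -0.1302, 0.1126]
tool_rot: [-3.116, -0.392, 0.003]
contact_force: [-0.1, 0.9, -5.9]
width: 0.0298
grasp_force: 39.9
t: 20.35
tool_pos: [0.5305, -0.1303, 0.0909]
tool_rot: [-3.117, -0.392, -0.0]
contact_force: [0.2, 0.0, -5.6]
width: 0.0299
grasp_force: 39.9
t 20.35 tcp [ 0.5305 -0.1303  0.0909] w 0.0299 F [ 0.2  0.  -5.6] q7 -1.27
d tool [ 0.0005 -0.0005  0.0049] rot [-0.0001 -0.     -0.0002]
```

```bash
python3 nudge.py '0.02 0 0 0.002 0 0 0;0.02 0 0 0.0015 0 0 0;0.02 0 0 0 0 0 0;0.02 0 0 0 0 0 0'; python3 nudge.py '0.02 0 0 0.001 0 0 0;0.02 0 0 0 0 0 0;0.02 0 0 0 0 0 0';python3 nudge.py '0.02 0 0 0.001 0 0 0;0.02 0 0 0 0 0 0;0.02 0 0 0 0 0 0'
```

```text
t: 20.75
tool_pos: [0.5304, -0.1303, 0.0874]
tool_rot: [-3.117, -0.392, -0.0]
contact_force: [0.3, 0.3, -5.6]
width: 0.0293
grasp_force: 39.9
t: 21.05
tool_pos: [0.5304, -0.1303, 0.0863]
tool_rot: [-3.117, -0.392, 0.0]
contact_force: [0.6, 0.5, -5.6]
width: 0.0295
grasp_force: 39.9
t: 21.35
tool_pos: [0.5306, -0.1304, 0.0858]
tool_rot: [3.117, 0.392, 0.001]
contact_force: [-3.1, -0.0, 1.8]
width: 0.0298
grasp_force: 39.9
```

The force shows floor contact at the expected height, so release and withdraw.

```bash
python3 nudge.py '0.036 0 0 0 0 0 0;0.045 0 0 0 0 0 0;0.055 0 0 0 0 0 0;0.06 0 0 0 0 0 0;0.06 0 0 -0.01 0 0 0;0.06 0 0 -0.03 0 0 0;0.06 0 0 -0.04 0 0 0;0.06 0 0 -0.04 0 0 0;0.06 0 -0.03 0 0 0 0;0.06 0 -0.04 0 0 0 0'; python3 nudge.py '0.06 0 -0.04 0 0 0 0;0.06 0 -0.04 0 0 0 0;0.06 0 -0.04 0 0 0 0;0.06 0 -0.04 0 0 0 0;0.06 0 -0.04 0 0 0 0;0.06 0 -0.03 0 0 0 0;0.06 0 0 0 0 0 0;0.06 0 0 0 0 0 0'
python3 - <<'E'
from h import *
t=eyes.camera("top")["image"];s=eyes.camera("side")["image"]
a=cv2.resize(t[150:260,320:480],(560,385),interpolation=3);b=cv2.resize(s[100:220,280:380],(240,288),interpolation=3)
o=np.zeros((400,800,3),np.uint8);o[:385,:560]=a;o[:288,560:]=b
cv2.imwrite("pics/p3.png",o[:,:,::-1])
E
```

```text
t: 22.35
tool_pos: [0.5139, -0.0635, 0.2076]
tool_rot: [3.116, 0.386, 0.005]
contact_force: [0.2, 1.0, -0.6]
width: 0.0601
grasp_force: 0.0
t: 23.15
tool_pos: [0.4561, 0.1607, 0.206]
tool_rot: [3.116, 0.395, 0.001]
contact_force: [0.3, 0.2, -0.5]
width: 0.0596
grasp_force: 0.0
```

View pics/p3.png

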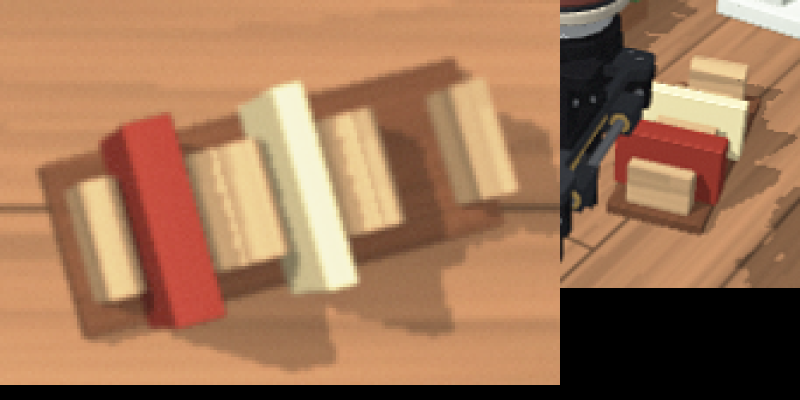

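Both stones stand upright and centred: red at (165,220) in the left, middle-sized slot, cream at (310,190) in the narrow one, with the widest slot empty. Handing in.

```bash
python3 -c "
from station import ctrl, eyes, ticket, telemetry
print(ticket.hand_in())"
```

```text
the job is handed in; nothing more can be done
None
```

Job handed in at about 23 s of the 69 s allowed: the final pictures show the thin cream stone in the narrowest slot and the thick red stone in the middle-sized slot, both upright and about centred, lowered until the wrist felt the slot floor and released; the hand-in did not report a verdict.

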